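# Brush out the Go bowl, then hold the lacquer bead over it

## Task

Take the long brush out of its pot, brush out the Go bowl with two strokes (bristle end down to the bowl's floor, up to the rim, down to the floor again and up), and stand the brush back in its pot. Then pick up the sample tray by its handle, without touching the freshly lacquered red bead or letting it roll out of its pocket, and finish while holding the tray level and still with the bead centred over the bowl's mouth, about 8 cm above the rim, for the colour comparison. Keep the tray near level all the way, leave the bowl where it stands, and do not disturb the burnisher, caliper or red disc.

Things in the scene. Friction and masses are not known exactly. Their poses are not given: they have to be found in the camera images.
- brush_grip (a point): grip point on the axis of the long brush, a pale round wooden handle 18 mm in diameter; the brush is 200 mm long and weighs about 70 g, its z axis points from the bristles up the handle. This point is 170 mm above the flat bristle end and 30 mm below the handle's top end. The brush stands upright in the pot, bristles down; the handle is bare wood from 62 to 200 mm above the bristle end
- brush_tip (a point): centre of the brush's flat bristle end (firm off-white head 34 mm in diameter, 47 mm tall, then a copper ferrule 25 mm in diameter to 62 mm); same axes as brush_grip. It starts 6 mm above the bench, on the pot's floor
- pot: dark wooden square brush pot, fixed to the bench, 62 x 62 mm outside, 50 x 50 mm inside, 60 mm high, floor 6 mm thick; origin at the centre of its underside, x and y along its sides, z up
- bowl_rim (a point): centre of the mouth of the open wooden Go bowl, at rim height, 95 mm above the bench; z up. Bowl: mouth 104 mm across inside, 144 mm across outside at its belly, wall 8 mm, inner floor 10 mm above the bench, about 0.6 kg, loose on the bench
- bowl: the same Go bowl; origin at the centre of its underside, z up
- tray_grip (a point): grip point in the middle of the upright handle of the pale wooden sample tray, 58 mm above the tray's underside. Tray plate 84 mm (its x) by 150 mm (its y), 12 mm thick, loose on the bench, about 0.2 to 0.3 kg; the handle is a flat upright board on the plate's centre, 12 mm thick along the tray's x, 44 mm along its y, its top 83 mm above the underside (25 mm above this point). z up
- tray: the same tray; origin at the centre of its underside, same axes
- tray_pocket (a point): centre of the floor of the round pocket in the tray, 48 mm from the handle's centre along the tray's +y and 8 mm above the tray's underside; 40 mm in diameter, 4 mm deep; same axes as the tray
- bead_center (a point): centre of the loose, freshly lacquered deep red bead, a ball 28 mm in diameter that rests in the pocket and can roll about 10 mm to each side on its floor
- bead: the same bead (its axes turn as it rolls)
- burnisher: horn burnisher with a pale handle, about 175 mm long along its x, 22 mm high, lying on the bench; origin on its underside; bystander
- caliper: steel outside caliper, 175 mm long along its x, 100 mm wide, 11 mm high, lying flat; origin at the centre of its underside; bystander
- disc: small deep red lacquered test disc, 44 mm in diameter, 8 mm thick, lying flat on the bench; origin at the centre of its underside; bystander
There are look-alikes about, which are no part of the job. Of the things that look like the tray, the largest one is meant. Of the things that look like the pot, the smaller one is meant.

How it is judged (in metres and radians):
On the way, in this order (a step that is already met when the one before it is completed fails the run):
1. the bristle end goes down to the floor of the bowl (horizontal distance between brush_tip and bowl_rim below 0.055 m and height (world z) of brush_tip below 0.032 m), for 0.05 s.
2. it comes up to the rim inside the bowl (horizontal distance between brush_tip and bowl_rim below 0.055 m and height (world z) of brush_tip above 0.065 m), for 0.05 s.
3. it goes down to the floor a second time (all of step 1), for 0.05 s.
4. it comes up to the rim a second time (all of step 2), for 0.05 s.
5. the brush stands in its pot again, let go (horizontal distance between brush_tip and pot below 0.03 m and height (world z) of brush_tip below 0.025 m and angle between brush_tip's own z axis and vertical below 0.35 rad and contact force between the fingers and brush below 0.1 N), for 0.2 s.
At the end, for the whole second after the job is handed in: Tray held, tilt under 0.1 rad, under 30 mm/s, off the bowl; pocket within 30 mm of the mouth's axis, 45 to 135 mm above the rim, bead in it; bowl upright, within 30 mm of its start; brush let go in its pot (end within 30 mm of the pot's axis, under 25 mm high, tilt under 0.35 rad) (all of step 5 and angle between each of tray, bowl's own z axis and vertical below 0.1 rad and horizontal distance between tray_pocket and bowl_rim below 0.03 m and height (world z) of tray_pocket between 0.14 and 0.23 m and distance between bead_center and tray_pocket below 0.024 m and contact force between the fingers and tray above 1 N and contact force between tray and bowl below 0.1 N and linear speed of tray below 0.03 m/s and distance of bowl_rim from where it was at the start of the episode below 0.03 m); the arm keeps its last pose, push and grip.
It fails at once if the tray is tipped by more than 0.3 rad (angle between tray's own z axis and vertical above 0.3 rad).
It fails at once if the bead leaves its pocket (distance between bead_center and tray_pocket above 0.026 m).
It fails at once if the fingers touch the bead (contact force between the fingers and bead above 0.2 N).
It fails at once if the bowl is shoved more than 30 mm (distance of bowl_rim from where it was at the start of the episode above 0.03 m).
It fails at once if a bystander is moved more than 30 mm (distance of any of burnisher, caliper, disc from where it was at the start of the episode above 0.03 m).
It also fails if it takes over 64 s, if anything falls off the work surface, if the arm or the gripper's body presses on something with over 40 N, if the wrist force passes 120 N, or if a joint passes its speed limit or range.

## Robot

A 6-joint arm with a two-finger parallel gripper is mounted at the origin on the work surface. World frame = base frame: x ahead of the robot, y to its left, z up, the work surface at z = 0. Lengths are in m, angles in degrees, forces in N, time in s.
With the tool pointing down it reaches from about 0.25 to 0.725 m from the base axis. Payload 9.7 kg.
Tool frame: the origin (TCP) lies at the very end of the fingers, on their centre line; the grasp point (between the pads) lies 19 mm behind it; z points along the fingers, y is the direction in which the jaws open and shut (so a half turn about z gives the same grasp; the last joint's range is limited). The gripper opens to 85 mm and grips with 20 to 120 N. Pads are 22 mm wide; open, the fingers measure 114 mm over their backs; the gripper's body (76 mm by 85 mm) begins 54 mm behind the grasp point. The pads swing forward as they close: fully open they stand 13 mm farther back than shut.
Start: joints at [74.828, 4.979, 10.078, 95.1, 0, 90], TCP at [0.144, 0.531, 0.231] pointing down, gripper open.
Joint ranges: [-179.16, 179.16], [-48.56, 103.87], [-65.8, 70.77], [-126.05, 130.52], [-82.76, 87.17], [-180, 180]. Speed limits (degrees/s): [127.2, 127.2, 147.25, 180, 180, 180].

## Interface

Orientations are given as [roll, pitch, yaw] about the fixed x, y, z axes, in that order (R = Rz(yaw) Ry(pitch) Rx(roll)).
In Python, from workcell import bot gives the robot as it stands.
- The arm moves only by the shell command python3 -m pendant 'ROWS' [FORCE]. ROWS is JSON, a list that holds one entry, the list of rows, each a list of 7 numbers: the shift along the tool's x, y, z in cm, then the turn, a rotation vector about the tool's x, y, z in rad, then the opening in per cent of the stroke, from 0 (shut) to 100 (fully open). In form: [[[dx, dy, dz, ax, ay, az, gripper], ...]]. A call has 1 to 5 rows; each row shifts and turns the pose as measured when the row begins, along the tool's axes as they then stand; what a row does not reach is not made up. A row lasts 1/12 s, in which the tool goes at most 41.7 mm and 7.16 degrees, less where a joint would pass 70% of its speed; a pose out of reach is approached as far as the arm can. A call with a gripper value outside its range is refused whole. The fingers move at their own pace and stop on an object; FORCE is the grip in N (left out, the last holds). Time passes only in rows, so rows that do not move let the fingers close. It gives the time, the measured TCP pose, the force and the opening at its end, in the units of the state.
- bot.get_obs(): the state, without advancing time (a new reading comes with each control period).
- bot.camera(name): name is "side" or "top"; returns the picture (480x640x3 uint8, red, green, blue); there is no depth.
- bot.get_calibration(name): a dict with "intrinsics" (3x3 intrinsics, pixels), "pose" (4x4, takes a point from camera to world coordinates). Camera axes: x right, y down, z forward; pixel columns grow to the right and rows downward; lengths in m; the calibration is good to about 2 mm. A picture is of the moment at which its call begins. get_calibration takes no time and is no camera call.
- bot.job_done(): hands the job in, once; it reports no verdict.
Trained networks look in the newest picture that a camera, given by its name, has taken for a name from the list of things; names that differ only in an ending like _2 or _b are one class to them, and where a whole thing is asked for, a point or a joint stands for the part that bears it (a point fixed in the world has none). Each returns a list of dicts, best first, with "confidence" (0 to 1); they miss things now and then, are a little off and sometimes report something else, mostly with a low value. They report only what shows in the picture. A call takes as long as a camera call. They do not tell look-alikes from the thing itself.
- bot.masks_of(camera, thing): "pixels" (480x640 bool, what is visible of it) and "extent" ([left, top, right, bottom] in pixels, round what is visible of it).
- bot.mark_of(camera, thing): "uv" ([column, row] in pixels: a listed point, or the origin of a listed thing).
The state is a dict: "time": time; "q": joint angles; "qd": joint speeds; "joint_efforts": joint torques, N m; "ee_pos": TCP position; "tcp_rot": TCP orientation; "wrist_force": force on the tool from outside, world axes, zero at the start; "torque": the same for the moment, N m; "opening": finger opening in m.
Only numpy, scipy, OpenCV 4.12 (cv2) and the standard library are available. Lean on these libraries where they do the work, as an engineer would, in place of code of your own. Each camera call takes 0.05 s, during which the arm holds its last target. There are 200 camera calls.

## Working session

There is one attempt and no reset: what is moved stays moved. The work goes in short steps, Python scripts to look and compute and a shell command to move; the robot and the scene stay as the last step left them, time stands still between calls to the robot, and variables do not carry over. Pictures are saved under pics/ and viewed, about 8 in all and at most 12, crops included, and the job is handed in when it is done.

```bash
mkdir -p pics; ls
python3 - <<'E'
from workcell import bot
import cv2,numpy as np
print(bot.get_obs())
for c in("top","side"):
    im=bot.camera(c); cv2.imwrite(f"pics/{c}0.png",im[:,:,::-1])
    k=bot.get_calibration(c); print(c,np.round(k["intrinsics"],1).tolist(),np.round(k["pose"],3).tolist())
    for t in("brush_grip","brush_tip","pot","bowl_rim","tray_grip","tray","tray_pocket","bead_center","burnisher","caliper","disc"):
        print(t,[(np.round(d["uv"]).astype(int).tolist(),round(d["confidence"],2)) for d in bot.mark_of(c,t)])
E
```

```text
pics
{'time': 0.0, 'q': array([ 7.48296651e+01,  5.00995267e+00,  1.00332664e+01,  9.50976727e+01,
       -4.00533316e-04,  8.99981669e+01]), 'qd': array([-0.08152135,  0.02759717, -0.02271675,  0.02416051,  0.09939133,
        0.02941659]), 'joint_efforts': array([ 3.46023926e-04, -5.20386565e+01,  4.64803433e+01,  1.63040293e-02,
       -6.54264022e-05, -3.09466778e-06]), 'ee_pos': array([0.14387255, 0.53061703, 0.23058343]), 'tcp_rot': array([-1.79925641e+02,  3.98154000e-04,  1.64831499e+02]), 'wrist_force': array([-0.30499398,  0.50566853, -0.32003985]), 'torque': array([0.00779145, 0.01588458, 0.01167063]), 'opening': 0.08527336358796818}
top [[521.8, 0.0, 325.3], [0.0, 521.8, 241.6], [0.0, 0.0, 1.0]] [[0.063, -0.976, 0.208, 0.286], [-0.998, -0.063, 0.008, -0.049], [0.006, -0.208, -0.978, 1.295], [0.0, 0.0, 0.0, 1.0]]
brush_grip [([397, 253], 0.75), ([294, 257], 0.71), ([299, 267], 0.27)]
brush_tip [([299, 267], 0.64)]
pot [([299, 268], 0.86), ([298, 214], 0.62)]
bowl_rim [([202, 245], 0.92), ([257, 174], 0.33), ([156, 328], 0.16)]
tray_grip [([393, 321], 0.85), ([416, 256], 0.
[... 350 characters left out ...]
264], 0.35)]
side [[562.3, 0.0, 332.4], [0.0, 562.3, 238.7], [0.0, 0.0, 1.0]] [[0.987, -0.084, 0.134, 0.375], [-0.157, -0.633, 0.759, -0.928], [0.021, -0.77, -0.638, 0.875], [0.0, 0.0, 0.0, 1.0]]
brush_grip [([306, 205], 0.68)]
brush_tip [([309, 266], 0.59)]
pot [([366, 257], 0.86), ([309, 265], 0.75)]
bowl_rim [([302, 177], 0.8)]
tray_grip [([347, 345], 0.8), ([263, 339], 0.66), ([333, 444], 0.66)]
tray [([333, 453], 0.82), ([345, 362], 0.72), ([260, 354], 0.56)]
tray_pocket [([346, 341], 0.87), ([306, 207], 0.72), ([271, 336], 0.59), ([322, 435], 0.58), ([347, 363], 0.52)]
bead_center [([346, 337], 0.56)]
burnisher [([228, 190], 0.61)]
caliper [([429, 306], 0.67)]
disc [([391, 225], 0.56)]
```

View pics/top0.png

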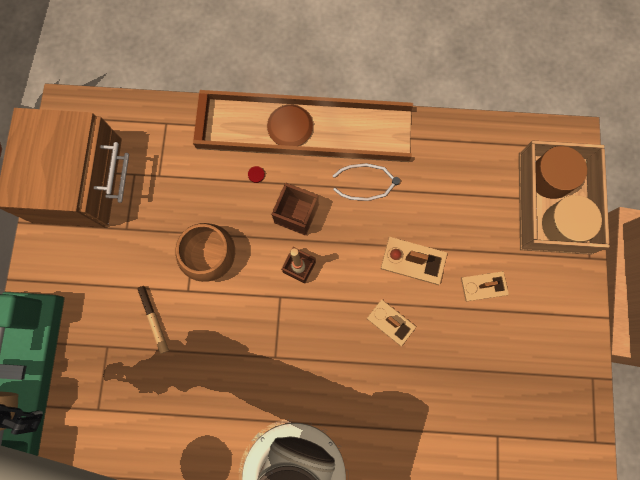

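View pics/side0.png

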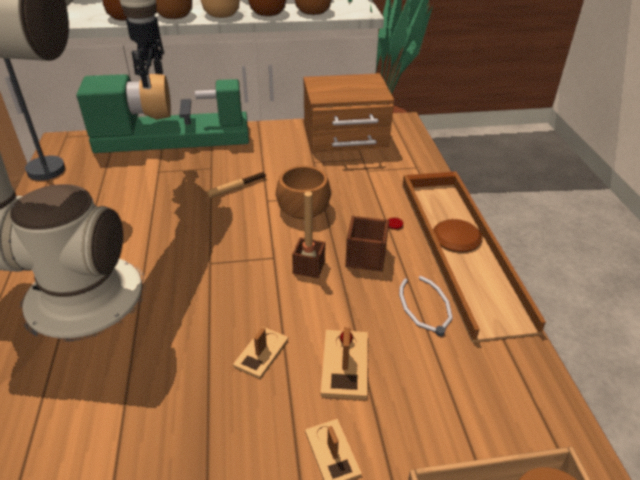

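The top view shows the tray candidates: (414,260) with the red bead at (396,254), and two smaller ones at (391,321) and (485,287). I choose the largest, the one with the bead. The pot candidates are (299,266), the smaller one holding the brush, and (296,210), the larger empty one; I choose the smaller. The bowl is at (205,251), the disc at (256,174), the caliper at (367,182) and the burnisher at (153,318).

```bash
cat > h.py <<'E'
from workcell import bot
import cv2,numpy as np
from scipy.spatial.transform import Rotation as R
def cal(c):
    k=bot.get_calibration(c); return np.array(k["intrinsics"]),np.array(k["pose"])
def plane(c,uv,z):
    K,T=cal(c); d=T[:3,:3]@np.linalg.solve(K,[uv[0],uv[1],1]); return T[:3,3]+d*(z-T[2,3])/d[2]
def tri(uvt,uvs):
    P=[]
    for c in("top","side"):
        K,T=cal(c); P.append(K@np.linalg.inv(T)[:3])
    x=cv2.triangulatePoints(P[0],P[1],np.array(uvt,float),np.array(uvs,float)).ravel(); return x[:3]/x[3]
def proj(c,p):
    K,T=cal(c); q=K@(np.linalg.inv(T)@np.append(p,1))[:3]; return q[:2]/q[2]
def near(c,t,uv,r=25):
    ds=[d for d in bot.mark_of(c,t) if np.hypot(*(np.array(d["uv"])-uv))<r]; return np.array(ds[0]["uv"]) if ds else None
def mask(c,t,uv,r=30):
    for d in bot.masks_of(c,t):
        e=d["extent"]
        if np.hypot((e[0]+e[2])/2-uv[0],(e[1]+e[3])/2-uv[1])<r: return d["pixels"],e
    return None,None
E
python3 - <<'E'
from h import *
a=bot.camera("top");b=bot.camera("side")
for t,u,s,z in(("brush_grip",(294,257),(306,205),.176),("brush_tip",(299,267),(309,266),.006),("pot",(299,268),(309,265),0),("bowl_rim",(202,245),(302,177),.095),("tray_grip",(416,256),(347,345),.058),("tray",(416,262),(345,362),0),("tray_pocket",(396,254),(346,341),.008),("bead_center",(394,253),(346,337),.022)):
    x=near("top",t,u,12);y=near("side",t,s,15)
    print(t,x,y,*( [np.round(plane("top",x,z),3)] if x is not None else []),*([np.round(plane("side",y,z),3)] if y is not None else []),*([np.round(tri(x,y),3)] if x is not None and y is not None else []))
for t,u in(("tray",(414,260)),("pot",(299,266)),("bowl",(205,251)),("brush_grip",(297,260))):
    m,e=mask("top",t,u)
    if m is None: print(t,"none");continue
    z={"tray":.012,"pot":.06,"bowl":.095,"brush_grip":.1}[t]
    pts=np.array([plane("top",p,z)[:2] for p in np.argwhere(m)[:,::-1]]).astype(np.float32)
    print(t,e,m.sum(),cv2.minAreaRect(pts*1000))
m,e=mask("side","brush_grip",(308,225),40)
if m is not None:
    for r in range(int(e[1]),int(e[3])+1,8):
        c=np.where(m[r])[0]; print(r,c.min() if len(c) else 0,c.max() if len(c) else 0)
cv2.imwrite("pics/crop1.png",np.hstack([cv2.resize(a[220:350,260:460],(0,0),fx=2,fy=2),cv2.resize(b[180:310,230:430],(0,0),fx=2,fy=2)])[:,:,::-1])
E
```

```text
brush_grip [295.4 256.4] [306.9 206. ] [0.487 0.023 0.176] [0.486 0.017 0.176] [0.487 0.023 0.171]
brush_tip [298.8 267.9] [311.8 266.3] [0.489 0.023 0.006] [0.495 0.014 0.006] [ 0.494  0.023 -0.003]
pot [297.4 267.5] [309.7 268.4] [0.491 0.027 0.   ] [0.49  0.014 0.   ] [ 0.492  0.027 -0.012]
bowl_rim [202.  247.4] [302.6 180. ] [0.509 0.248 0.095] [0.501 0.235 0.095] [0.506 0.25  0.086]
tray_grip [416.7 256.1] [348.9 344.7] [ 0.528 -0.262  0.058] [ 0.529 -0.265  0.058] [ 0.529 -0.262  0.055]
tray [417.4 262. ] [346.  362.9] [ 0.524 -0.274  0.   ] [ 0.526 -0.261  0.   ] [ 0.523 -0.271  0.013]
tray_pocket [395.4 255. ] [344.8 342.7] [ 0.537 -0.217  0.008] [ 0.531 -0.218  0.008] [ 0.534 -0.217  0.007]
bead_center [395. 253.] [347.3 337.6] [ 0.539 -0.214  0.022] [ 0.535 -0.218  0.022] [ 0.538 -0.214  0.018]
tray [383.7, 237.1, 447.2, 285.3] 1994 ((526.20703125, -262.55517578125), (151.70957946777344, 89.70523071289062), 77.97683715820312)
pot [281.9, 254.2, 315.0, 284.0] 498 ((487.4807434082031, 22.124370574951172), (66.89249420166016, 66.8703842163086), 67.05640411376953)
bowl [173.8, 225.0, 234.0, 280.0] 2720 ((500.48095703125, 239.87640380859375), (139.84031677246094, 134.06224060058594), 74.9863052368164)
brush_grip [289.6, 251.1, 300.9, 271.4] 229 ((491.8606262207031, 26.53769302368164), (57.5001106262207, 27.961448669433594), 28.18838882446289)
192 305 311
200 304 312
208 304 312
216 305 312
224 305 312
232 305 312
240 305 312
248 303 313
256 0 0
```

View pics/crop1.png

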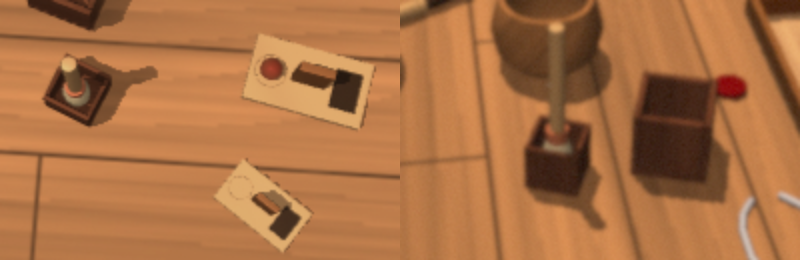

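The crop confirms both choices: the bead is in the large tray's pocket, and the brush stands in the small pot. The brush grip is at about (0.487, 0.022), the tray grip at (0.528, -0.262) with tray yaw about -12°, and the bowl at about (0.505, 0.243). First I turn the jaws to yaw 78° and move above the brush.

```bash
cat > go.py <<'E'
import sys; from h import *
def rem(x,y,z,yaw):
    o=bot.get_obs(); Rt=R.from_euler("xyz",o["tcp_rot"],degrees=True)
    d=Rt.inv().apply(np.array([x,y,z])-o["ee_pos"])*100
    r=(Rt.inv()*R.from_euler("xyz",[180,0,yaw],degrees=True)).as_rotvec()
    print("t",round(o["time"],2),"tcp",np.round(o["ee_pos"],4),np.round(o["tcp_rot"],1),"F",np.round(o["wrist_force"],1),"open",round(o["opening"],4),"q6",round(o["q"][5]))
    print("remaining cm",np.round(d,2),"rad",np.round(r,3))
if __name__=="__main__": rem(*map(float,sys.argv[1:5]))
E
p="python3 -m pendant"
for i in 1 2; do $p '[[[0,0,0,0,0,0.12,100],[0,0,0,0,0,0.12,100],[0,0,0,0,0,0.12,100],[0,0,0,0,0,0.12,100],[0,0,0,0,0,0.12,100]]]' >/dev/null; done
$p '[[[0,0,0,0,0,0.12,100],[0,0,0,0,0,0.12,100]]]'
python3 go.py 0.487 0.022 0.235 78
```

```text
time: 3.35
ee_pos: [0.1439, 0.5308, 0.2313]
tcp_rot: [180.0, 0.0, 79.2]
wrist_force: [0.2, -0.9, 0.2]
opening: 0.0854
t 3.35 tcp [0.1439 0.5308 0.2313] [180.    0.   79.2] F [ 0.2 -0.9  0.2] open 0.0854 q6 176
remaining cm [-43.56  43.22  -0.37] rad [0.    0.    0.021]
```

```bash
p="python3 -m pendant"
for i in 1 2 3; do $p '[[[-2.7,2.7,0,0,0,0,100],[-2.7,2.7,0,0,0,0,100],[-2.7,2.7,0,0,0,0,100],[-2.7,2.7,0,0,0,0,100],[-2.7,2.7,0,0,0,0,100]]]'; done
python3 go.py 0.487 0.022 0.235 78
```

```text
time: 3.77
ee_pos: [0.2495, 0.3713, 0.2282]
tcp_rot: [-179.9, 0.1, 79.0]
wrist_force: [1.3, 0.9, 0.7]
opening: 0.0851
time: 4.18
ee_pos: [0.3591, 0.2048, 0.2292]
tcp_rot: [179.9, -0.0, 79.2]
wrist_force: [0.6, 0.6, -0.2]
opening: 0.0855
time: 4.6
ee_pos: [0.4697, 0.0371, 0.2309]
tcp_rot: [179.7, -0.2, 79.2]
wrist_force: [1.2, 0.2, -0.0]
opening: 0.0855
t 4.6 tcp [0.4697 0.0371 0.2309] [179.7  -0.2  79.2] F [ 1.2  0.2 -0. ] open 0.0855 q6 105
remaining cm [-1.16  1.98 -0.4 ] rad [ 0.005 -0.003  0.021]
```

```bash
p="python3 -m pendant"
$p '[[[-1.16,1.98,0,0.005,0,0.02,100],[0,0,0,0,0,0,100]]]' >/dev/null
python3 go.py 0.487 0.022 0.157 78
python3 - <<'E'
from h import *
b=bot.camera("side");bot.camera("top")
x=near("side","brush_grip",(307,206),20)
print(x, None if x is None else plane("side",x,.176))
o=bot.get_obs()["ee_pos"];print("tcp px",proj("side",o))
cv2.imwrite("pics/s2.png",cv2.resize(b[130:290,220:420],(0,0),fx=3,fy=3)[:,:,::-1])
E
```

```text
t 4.77 tcp [0.4901 0.0156 0.2304] [ 1.799e+02 -1.000e-01  7.760e+01] F [ 1.6  0.5 -0.7] open 0.0852 q6 104
remaining cm [ 0.55 -0.45  7.34] rad [ 0.001 -0.002 -0.006]
[306.7 205.5] [0.48538249 0.01839443 0.176     ]
tcp px [307.6244352  183.49447135]
```

View pics/s2.png

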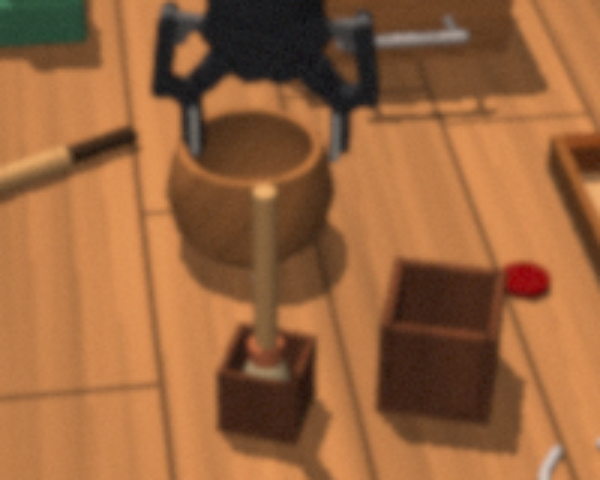

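The side view shows the open jaws at crop (195,150) and (340,150), straddling the brush handle at (265,190) with the handle clear below. I go down and grip.

```bash
p="python3 -m pendant"
$p '[[[0.4,-0.3,1,0,0,0,100],[0,0,2,0,0,0,100],[0,0,2,0,0,0,100],[0,0,1.5,0,0,0,100],[0,0,0.3,0,0,0,100]]]' >/dev/null
python3 go.py 0.487 0.021 0.157 78
```

```text
t 5.33 tcp [0.4835 0.0292 0.1638] [179.7  -0.3  78.4] F [0.1 0.6 0.1] open 0.0856 q6 105
remaining cm [-0.73  0.51  0.68] rad [ 0.006 -0.005  0.007]
```

```bash
p="python3 -m pendant"
$p '[[[-0.6,0.3,0.5,0,0,0,100],[0,0,0,0,0,0,100]]]' >/dev/null
python3 go.py 0.487 0.021 0.157 78
$p '[[[0,0,0,0,0,0,100],[0,0,0,0,0,0,100]]]' >/dev/null
python3 go.py 0.487 0.021 0.157 78
```

```text
t 5.5 tcp [0.4841 0.0243 0.1588] [179.7  -0.3  78.6] F [-0.9  0.  -0.9] open 0.0852 q6 104
remaining cm [-0.26  0.35  0.18] rad [ 0.005 -0.005  0.011]
t 5.67 tcp [0.4842 0.0247 0.1604] [179.6  -0.3  78.7] F [-0.2  0.6 -0.3] open 0.0858 q6 104
remaining cm [-0.31  0.34  0.35] rad [ 0.007 -0.005  0.011]
```

```bash
p="python3 -m pendant"
$p '[[[-0.3,0.3,0.3,0.005,-0.005,0.01,100],[0,0,0,0,0,0,100],[0,0,0,0,0,0,0],[0,0,0,0,0,0,0],[0,0,0,0,0,0,0]]]' 45 >/dev/null
$p '[[[0,0,0,0,0,0,0],[0,0,0,0,0,0,0],[0,0,0,0,0,0,0],[0,0,0,0,0,0,0],[0,0,0,0,0,0,0]]]' 45
python3 go.py 0.487 0.021 0.30 78
```

```text
time: 6.5
ee_pos: [0.4882, 0.0206, 0.1598]
tcp_rot: [179.7, -0.1, 78.0]
wrist_force: [-0.8, -0.0, -0.1]
opening: 0.0165
t 6.5 tcp [0.4882 0.0206 0.1598] [ 1.797e+02 -1.000e-01  7.800e+01] F [-0.8 -0.  -0.1] open 0.0165 q6 104
remaining cm [  0.02  -0.05 -14.02] rad [ 0.005 -0.001 -0.   ]
```

```bash
p="python3 -m pendant"
$p '[[[0,0,-1.5,0,0,0,0],[0,0,-2.5,0,0,0,0],[0,0,-3,0,0,0,0],[0,0,-3,0,0,0,0],[0,0,-2.5,0,0,0,0]]]' 
$p '[[[0,0,-1,0,0,0,0],[0,0,0,0,0,0,0]]]' 
python3 go.py 0.504 0.242 0.29 78
python3 - <<'E'
from h import *
b=bot.camera("side");a=bot.camera("top")
x=near("side","brush_tip",(309,200),90);print(x); 
print("expected",proj("side",bot.get_obs()["ee_pos"]-[0,0,.154]))
y=near("side","bowl_rim",(302,180));print(y,plane("side",y,.095)if y is not None else 0)
for c,im,z in(("top",a,.095),):
    m,e=mask(c,"bowl",(205,251)); print(e)
cv2.imwrite("pics/s3.png",np.vstack([cv2.resize(b[90:300,200:440],(0,0),fx=1.4,fy=1.4),cv2.resize(a[200:300,150:390],(0,0),fx=1.4,fy=1.4)])[:,:,::-1])
E
```

```text
time: 6.92
ee_pos: [0.4846, 0.0206, 0.2821]
tcp_rot: [-179.6, 0.1, 78.0]
wrist_force: [0.9, -0.2, -0.8]
opening: 0.0169
time: 7.08
ee_pos: [0.4856, 0.0207, 0.2977]
tcp_rot: [-180.0, 0.0, 78.0]
wrist_force: [0.2, -0.5, -1.6]
opening: 0.0168
t 7.08 tcp [0.4856 0.0207 0.2977] [-180.    0.   78.] F [ 0.2 -0.5 -1.6] open 0.0168 q6 104
remaining cm [22.03 -2.8   0.76] rad [-0.001  0.001 -0.   ]
[307.9 219.3]
expected [306.50500884 218.27636074]
None 0
[174.2, 221.6, 229.5, 280.2]
```

View pics/s3.png

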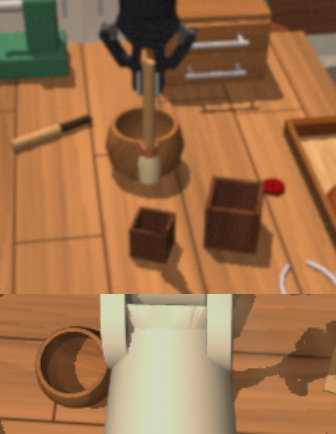

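The brush hangs upright in the gripper, its tip at crop (150,180), and the pot at (153,235) is empty. The bowl is undisturbed, and both views put its mouth centre near (0.504, 0.242). I move over it.

```bash
p="python3 -m pendant"
$p '[[[2,-0.3,0.1,0,0,0,0],[3.5,-0.5,0.1,0,0,0,0],[3.5,-0.5,0.1,0,0,0,0],[3.5,-0.5,0.1,0,0,0,0],[3.5,-0.5,0.1,0,0,0,0]]]' >/dev/null
$p '[[[3,-0.4,0.1,0,0,0,0],[1.5,-0.2,0,0,0,0,0],[0,0,0,0,0,0,0]]]' >/dev/null
python3 go.py 0.504 0.242 0.29 78
python3 - <<'E'
from h import *
b=bot.camera("side");a=bot.camera("top")
x=near("side","brush_tip",(300,170),90);print(x,proj("side",bot.get_obs()["ee_pos"]-[0,0,.154]))
cv2.imwrite("pics/s4.png",cv2.resize(b[60:240,200:440],(0,0),fx=2,fy=2)[:,:,::-1])
E
```

```text
t 8.0 tcp [0.4968 0.2343 0.2767] [-179.     0.5   77.7] F [-0.1 -1.  -1.3] open 0.0165 q6 127
remaining cm [ 0.9   0.51 -1.34] rad [-0.017  0.01  -0.006]
None [300.97623898 171.20375323]
```

View pics/s4.png

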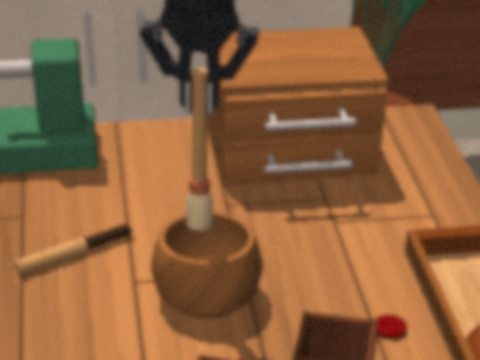

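The tip at crop (199,225) is over the mouth, which is centred at (207,240). I correct the offset and make the first stroke down.

```bash
p="python3 -m pendant"
$p '[[[0.7,0.4,0,-0.015,0.01,0,0],[0,0,1.5,0,0,0,0],[0,0,2,0,0,0,0],[0,0,2,0,0,0,0],[0,0,1.5,0,0,0,0]]]' >/dev/null
$p '[[[0,0,0.5,0,0,0,0],[0,0,0,0,0,0,0]]]' 
python3 go.py 0.504 0.242 0.177 78
```

```text
time: 8.73
ee_pos: [0.506, 0.2312, 0.2025]
tcp_rot: [179.5, -0.4, 76.9]
wrist_force: [0.0, 0.6, -0.1]
opening: 0.0168
t 8.73 tcp [0.506  0.2312 0.2025] [179.5  -0.4  76.9] F [ 0.   0.6 -0.1] open 0.0168 q6 128
remaining cm [ 0.99 -0.46  2.55] rad [ 0.009 -0.006 -0.018]
```

```bash
p="python3 -m pendant"
$p '[[[0.8,-0.4,0.8,0.009,-0.006,-0.02,0],[0,0,1.0,0,0,0,0],[0,0,0.5,0,0,0,0],[0,0,0,0,0,0,0],[0,0,0,0,0,0,0]]]' 
python3 go.py 0.504 0.242 0.177 78
```

```text
time: 9.15
ee_pos: [0.5051, 0.2403, 0.1802]
tcp_rot: [179.8, -0.1, 78.1]
wrist_force: [0.4, 0.7, -0.2]
opening: 0.0167
t 9.15 tcp [0.5051 0.2403 0.1802] [ 1.798e+02 -1.000e-01  7.810e+01] F [ 0.4  0.7 -0.2] open 0.0167 q6 127
remaining cm [ 0.14 -0.15  0.32] rad [ 0.003 -0.002  0.002]
```

```bash
p="python3 -m pendant"
$p '[[[0,0,0.4,0,0,0,0],[0,0,0,0,0,0,0],[0,0,0,0,0,0,0]]]' 
$p '[[[0,0,-1.5,0,0,0,0],[0,0,-2,0,0,0,0],[0,0,-1.5,0,0,0,0],[0,0,-0.5,0,0,0,0],[0,0,0,0,0,0,0]]]' 
python3 go.py 0.504 0.242 0.24 78
```

```text
time: 9.4
ee_pos: [0.5055, 0.2406, 0.1766]
tcp_rot: [179.8, -0.2, 78.1]
wrist_force: [1.0, 0.1, -1.3]
opening: 0.0169
time: 9.82
ee_pos: [0.5049, 0.2402, 0.2334]
tcp_rot: [179.8, -0.1, 78.1]
wrist_force: [0.6, -0.2, -0.7]
opening: 0.0171
t 9.82 tcp [0.5049 0.2402 0.2334] [ 1.798e+02 -1.000e-01  7.810e+01] F [ 0.6 -0.2 -0.7] open 0.0171 q6 127
remaining cm [ 0.16 -0.12 -0.66] rad [ 0.003 -0.003  0.002]
```

Tip was about 0.022, now about 0.079. Second stroke.

```bash
p="python3 -m pendant"
$p '[[[0,0,-0.5,0,0,0,0],[0,0,0,0,0,0,0],[0,0,1.5,0,0,0,0],[0,0,2,0,0,0,0],[0,0,1.5,0,0,0,0]]]'
$p '[[[0,0,0.5,0,0,0,0],[0,0,0,0,0,0,0],[0,0,0,0,0,0,0]]]'
python3 go.py 0.504 0.242 0.176 78
```

```text
time: 10.23
ee_pos: [0.5062, 0.2408, 0.1886]
tcp_rot: [179.6, -0.3, 78.1]
wrist_force: [-0.2, 0.1, -0.5]
opening: 0.0169
time: 10.48
ee_pos: [0.5044, 0.2399, 0.1786]
tcp_rot: [179.9, -0.1, 78.1]
wrist_force: [0.3, -0.7, 0.0]
opening: 0.017
t 10.48 tcp [0.5044 0.2399 0.1786] [ 1.799e+02 -1.000e-01  7.810e+01] F [ 0.3 -0.7  0. ] open 0.017 q6 127
remaining cm [ 0.19 -0.08  0.26] rad [ 0.001 -0.001  0.002]
```

```bash
p="python3 -m pendant"
$p '[[[0,0,0.2,0,0,0,0],[0,0,0,0,0,0,0],[0,0,0,0,0,0,0]]]'
$p '[[[0,0,-1.5,0,0,0,0],[0,0,-2,0,0,0,0],[0,0,-2,0,0,0,0],[0,0,-2,0,0,0,0],[0,0,-2,0,0,0,0]]]'
$p '[[[0,0,-2,0,0,0,0],[0,0,-0.5,0,0,0,0],[0,0,0,0,0,0,0]]]'
python3 go.py 0.488 0.0215 0.29 78
```

```text
time: 10.73
ee_pos: [0.5048, 0.2402, 0.1781]
tcp_rot: [179.9, -0.1, 78.1]
wrist_force: [0.1, 0.2, 0.3]
opening: 0.0169
time: 11.15
ee_pos: [0.5036, 0.2395, 0.2744]
tcp_rot: [-179.9, 0.0, 78.1]
wrist_force: [-0.1, 0.9, -0.7]
opening: 0.0169
time: 11.4
ee_pos: [0.5046, 0.24, 0.3063]
tcp_rot: [179.7, -0.3, 78.1]
wrist_force: [0.7, 0.7, -1.4]
opening: 0.0167
t 11.4 tcp [0.5046 0.24   0.3063] [179.7  -0.3  78.1] F [ 0.7  0.7 -1.4] open 0.0167 q6 127
remaining cm [-21.73   2.87   1.55] rad [ 0.006 -0.004  0.002]
```

```bash
p="python3 -m pendant"
$p '[[[-2,0.3,0,0,0,0,0],[-3.5,0.5,0,0,0,0,0],[-3.5,0.5,0,0,0,0,0],[-3.5,0.5,0,0,0,0,0],[-3.5,0.5,0,0,0,0,0]]]' >/dev/null
$p '[[[-3,0.4,0,0,0,0,0],[-1.5,0.2,0,0,0,0,0],[0,0,0,0,0,0,0]]]' >/dev/null
python3 go.py 0.488 0.0215 0.235 78
```

```text
t 12.07 tcp [0.4896 0.0269 0.2962] [-1.80e+02 -1.00e-01  7.84e+01] F [-0.1 -0.4 -0.7] open 0.0173 q6 105
remaining cm [-0.58 -0.05  6.12] rad [-0.    -0.002  0.007]
```

```bash
p="python3 -m pendant"
$p '[[[-0.5,0,1.5,0,0,0,0],[0,0,2,0,0,0,0],[0,0,1.5,0,0,0,0],[0,0,0.5,0,0,0,0],[0,0,0,0,0,0,0]]]' >/dev/null
python3 go.py 0.488 0.0215 0.235 78
python3 - <<'E'
from h import *
b=bot.camera("side");bot.camera("top")
print(near("side","brush_tip",(307,240),50),proj("side",bot.get_obs()["ee_pos"]-[0,0,.154]))
m,e=mask("side","pot",(310,258)); print(e)
cv2.imwrite("pics/s5.png",cv2.resize(b[160:300,240:400],(0,0),fx=4,fy=4)[:,:,::-1])
E
```

```text
t 12.48 tcp [0.4881 0.0221 0.2355] [-1.799e+02 -1.000e-01  7.820e+01] F [-0.1  0.8  0.3] open 0.0166 q6 104
remaining cm [-0.06  0.    0.05] rad [-0.002 -0.003  0.004]
[309.9 237.9] [308.36051126 238.25100166]
[292.4, 238.8, 325.1, 279.9]
```

View pics/s5.png

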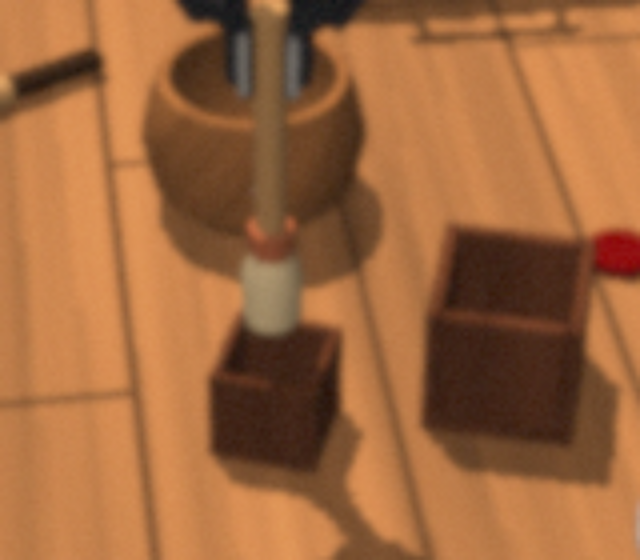

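The bristle end at crop (272,325) hangs just above the pot mouth, which is centred at (278,355). Allowing for the height it is within about 3 mm, so I lower it in.

```bash
p="python3 -m pendant"
python3 -c "
from h import *
print(plane('side',(309.5,248.8),.06))"
$p '[[[0,0,1,0,0,0,0],[0,0,1.5,0,0,0,0],[0,0,1.5,0,0,0,0],[0,0,1,0,0,0,0],[0,0,0,0,0,0,0]]]'
python3 go.py 0.488 0.0215 0.160 78
```

```text
[0.49015113 0.01352123 0.06      ]
time: 13.1
ee_pos: [0.4912, 0.0229, 0.1878]
tcp_rot: [179.6, -0.3, 78.3]
wrist_force: [0.4, -0.1, -1.1]
opening: 0.0165
t 13.1 tcp [0.4912 0.0229 0.1878] [179.6  -0.3  78.3] F [ 0.4 -0.1 -1.1] open 0.0165 q6 104
remaining cm [-0.21 -0.31  2.78] rad [ 0.008 -0.005  0.005]
```

```bash
p="python3 -m pendant"
$p '[[[-0.1,-0.2,0.8,0.008,-0.005,0.005,0],[0,0,1,0,0,0,0],[0,0,0.4,0,0,0,0],[0,0,0,0,0,0,0]]]'
python3 go.py 0.488 0.0215 0.160 78
```

```text
time: 13.43
ee_pos: [0.4892, 0.0223, 0.1647]
tcp_rot: [-180.0, 0.0, 78.0]
wrist_force: [-0.5, 0.4, -0.5]
opening: 0.017
t 13.43 tcp [0.4892 0.0223 0.1647] [-180.    0.   78.] F [-0.5  0.4 -0.5] open 0.017 q6 105
remaining cm [-0.11 -0.1   0.47] rad [-0.     0.    -0.001]
```

```bash
p="python3 -m pendant"
$p '[[[0,0,0.3,0,0,0,0],[0,0,0.1,0,0,0,0],[0,0,0,0,0,0,0],[0,0,0,0,0,0,0]]]'
python3 go.py 0.488 0.0215 0.160 78
```

```text
time: 13.77
ee_pos: [0.4896, 0.0223, 0.1609]
tcp_rot: [180.0, 0.0, 78.0]
wrist_force: [0.7, -0.3, -0.7]
opening: 0.0171
t 13.77 tcp [0.4896 0.0223 0.1609] [180.   0.  78.] F [ 0.7 -0.3 -0.7] open 0.0171 q6 105
remaining cm [-0.12 -0.14  0.09] rad [ 0.001  0.    -0.001]
```

```bash
p="python3 -m pendant"
$p '[[[0,0,0,0,0,0,100],[0,0,0,0,0,0,100],[0,0,0,0,0,0,100],[0,0,0,0,0,0,100],[0,0,0,0,0,0,100]]]' >/dev/null
$p '[[[0,0,0,0,0,0,100],[0,0,0,0,0,0,100],[0,0,0,0,0,0,100],[0,0,0,0,0,0,100],[0,0,0,0,0,0,100]]]'
$p '[[[0,0,-1,0,0,0,100],[0,0,-2,0,0,0,100],[0,0,-3,0,0,0,100],[0,0,-3,0,0,0,100],[0,0,-2,0,0,0,100]]]'
python3 go.py 0.528 -0.263 0.24 78
python3 - <<'E'
from h import *
b=bot.camera("side");a=bot.camera("top")
x=near("side","brush_grip",(307,206),20);y=near("side","brush_tip",(310,266),20)
print("grip",x,plane("side",x,.176) if x is not None else 0,"tip",y)
for t,z in(("tray_grip",.058),("tray_pocket",.008),("bead_center",.022)):
    for c,u in(("top",(410,256)),("side",(346,342))):
        q=near(c,t,u,22)
        if q is not None: print(t,c,q,np.round(plane(c,q,z),4))
m,e=mask("top","tray",(414,260))
pts=np.array([plane("top",p,.012)[:2] for p in np.argwhere(m)[:,::-1]]).astype(np.float32); print(cv2.minAreaRect(pts*1000))
cv2.imwrite("pics/s6.png",np.hstack([cv2.resize(b[170:400,240:400],(0,0),fx=2.4,fy=2.4),cv2.resize(a[225:302,370:460],(384,552))])[:,:,::-1])
E
```

```text
time: 14.6
ee_pos: [0.4903, 0.0224, 0.1625]
tcp_rot: [179.8, -0.0, 78.0]
wrist_force: [-0.0, -0.2, -1.2]
opening: 0.0853
time: 15.02
ee_pos: [0.4874, 0.0222, 0.2738]
tcp_rot: [-179.7, 0.1, 78.0]
wrist_force: [-0.1, -0.2, 0.8]
opening: 0.0859
t 15.02 tcp [0.4874 0.0222 0.2738] [-1.797e+02  1.000e-01  7.800e+01] F [-0.1 -0.2  0.8] open 0.0859 q6 105
remaining cm [-27.04   9.94   3.37] rad [-0.005  0.002 -0.001]
grip [307.9 205. ] [0.48809269 0.01983028 0.176     ] tip [308.2 264.5]
tray_grip top [419.1 255.8] [ 0.5288 -0.2673  0.058 ]
tray_grip side [346.5 345.8] [ 0.5237 -0.2668  0.058 ]
tray_pocket top [398.4 255.1] [ 0.537  -0.2242  0.008 ]
tray_pocket side [345.2 341.4] [ 0.5322 -0.2151  0.008 ]
bead_center side [349.  336.2] [ 0.5394 -0.2147  0.022 ]
((526.318359375, -262.3838195800781), (151.22105407714844, 87.28870391845703), 77.88800048828125)
```

View pics/s6.png

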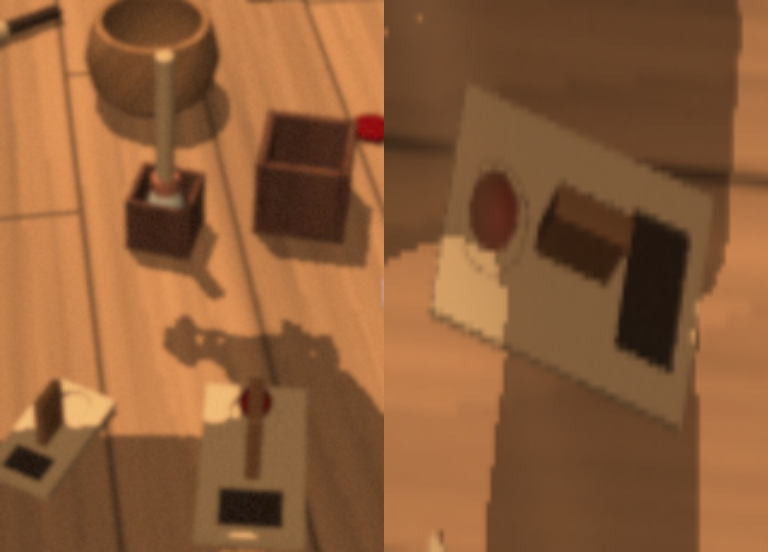

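The brush stands upright in the small pot at crop (165,190), let go. The bead is in the pocket at crop right (493,210), and the handle board is at (585,235). The tray's centre is at (0.527, -0.263), yaw -12°. I go above the handle.

```bash
p="python3 -m pendant"
$p '[[[-2,0.7,0,0,0,0,100],[-3.5,1.3,0,0,0,0,100],[-3.5,1.3,0,0,0,0,100],[-3.5,1.3,0,0,0,0,100],[-3.5,1.3,0.5,0,0,0,100]]]' >/dev/null
$p '[[[-3.5,1.3,1,0,0,0,100],[-3.5,1.3,1,0,0,0,100],[-2,0.7,1,0,0,0,100],[0,0,0,0,0,0,100],[0,0,0,0,0,0,100]]]' >/dev/null
python3 go.py 0.527 -0.263 0.14 78
```

```text
t 16.4 tcp [ 0.5252 -0.2528  0.2298] [-179.4    0.    78.2] F [-1.   0.   0.4] open 0.0855 q6 76
remaining cm [-0.95  0.48  8.97] rad [-0.011  0.001  0.004]
```

```bash
p="python3 -m pendant"
$p '[[[-0.9,0.4,1.5,-0.011,0,0.004,100],[0,0,2.5,0,0,0,100],[0,0,2.5,0,0,0,100],[0,0,1.5,0,0,0,100],[0,0,0,0,0,0,100]]]' >/dev/null
$p '[[[0,0,0,0,0,0,100]]]' >/dev/null
python3 go.py 0.527 -0.263 0.039 78
python3 - <<'E'
from h import *
b=bot.camera("side");o=bot.get_obs()["ee_pos"]
print("tcp",proj("side",o),"handle top expected",proj("side",[.527,-.263,.083]))
cv2.imwrite("pics/s7.png",cv2.resize(b[260:410,260:430],(0,0),fx=4,fy=4)[:,:,::-1])
E
```

```text
t 16.9 tcp [ 0.5277 -0.2582  0.1497] [179.8   0.   78.2] F [-0.5  0.8  0.9] open 0.0856 q6 76
remaining cm [-0.48 -0.   11.07] rad [0.003 0.    0.003]
tcp [349.88024061 307.88460541] handle top expected [348.41297107 335.11719618]
```

View pics/s7.png

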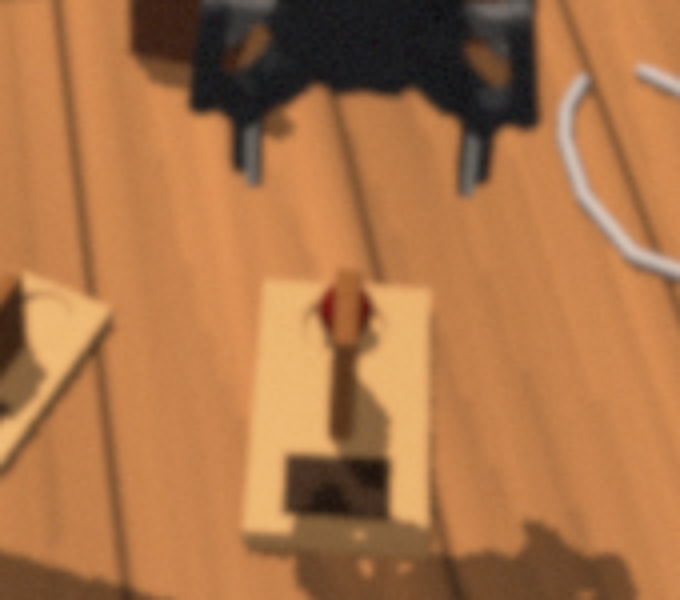

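The jaws at crop (250,180) and (470,190) straddle the handle board, whose top is at (347,308). The bead behind it at (345,310) is well clear of the finger path. I descend.

```bash
p="python3 -m pendant"
$p '[[[-0.4,-0.2,1.5,0,0,0,100],[0,0,2,0,0,0,100],[0,0,2,0,0,0,100],[0,0,1.5,0,0,0,100],[0,0,0.5,0,0,0,100]]]' >/dev/null
python3 go.py 0.525 -0.263 0.039 78
```

```text
t 17.37 tcp [ 0.5303 -0.2614  0.0835] [179.    0.2  78.3] F [-0.5  0.3 -0.3] open 0.0854 q6 75
remaining cm [-0.25 -0.56  4.44] rad [0.017 0.004 0.006]
```

```bash
p="python3 -m pendant"
$p '[[[-0.2,-0.4,1,0.017,0.004,0.006,100],[0,0,1.5,0,0,0,100],[0,0,1,0,0,0,100],[0,0,0.3,0,0,0,100],[0,0,0,0,0,0,100]]]' >/dev/null
python3 go.py 0.525 -0.263 0.039 78
```

```text
t 17.78 tcp [ 0.5278 -0.2629  0.0484] [179.8   0.   78. ] F [0.6 0.6 0.3] open 0.0856 q6 76
remaining cm [-0.07 -0.28  0.94] rad [0.003 0.    0.   ]
```

```bash
p="python3 -m pendant"
$p '[[[-0.1,-0.25,0.7,0.003,0,0,100],[0,0,0.1,0,0,0,100],[0,0,0,0,0,0,100]]]' >/dev/null
python3 go.py 0.525 -0.263 0.039 78
$p '[[[0,0,0,0,0,0,60],[0,0,0,0,0,0,40],[0,0,0,0,0,0,30],[0,0,0,0,0,0,25],[0,0,0,0,0,0,20]]]' 60
$p '[[[0,0,0,0,0,0,15],[0,0,0,0,0,0,10],[0,0,0,0,0,0,0],[0,0,0,0,0,0,0],[0,0,0,0,0,0,0]]]' 60
$p '[[[0,0,0,0,0,0,0],[0,0,0,0,0,0,0],[0,0,0,0,0,0,0]]]' 60
python3 go.py 0.525 -0.263 0.21 78
```

```text
t 18.03 tcp [ 0.5257 -0.2638  0.0416] [1.799e+02 1.000e-01 7.800e+01] F [-0.3 -0.1  1.1] open 0.0857 q6 75
remaining cm [ 0.06 -0.09  0.26] rad [0.001 0.001 0.   ]
time: 18.45
ee_pos: [0.5262, -0.2642, 0.0431]
tcp_rot: [179.8, 0.1, 78.0]
wrist_force: [-0.1, 0.5, 0.1]
opening: 0.0258
time: 18.87
ee_pos: [0.5262, -0.2642, 0.0434]
tcp_rot: [179.8, 0.1, 78.0]
wrist_force: [0.2, 0.5, 1.3]
opening: 0.0113
time: 19.12
ee_pos: [0.5262, -0.2642, 0.0434]
tcp_rot: [179.8, 0.1, 78.0]
wrist_force: [-0.9, -0.1, 0.5]
opening: 0.011
t 19.12 tcp [ 0.5262 -0.2642  0.0434] [1.798e+02 1.000e-01 7.800e+01] F [-0.9 -0.1  0.5] open 0.011 q6 75
remaining cm [  0.06  -0.09 -16.66] rad [0.003 0.002 0.   ]
```

```bash
p="python3 -m pendant"
$p '[[[0,0,-0.3,0,0,0,0],[0,0,-0.6,0,0,0,0],[0,0,-0.9,0,0,0,0],[0,0,-0.6,0,0,0,0],[0,0,-0.3,0,0,0,0]]]' 60
python3 go.py 0.525 -0.263 0.29 78
python3 - <<'E'
from h import *
b=bot.camera("side")
cv2.imwrite("pics/s8.png",cv2.resize(b[240:410,240:430],(0,0),fx=3.5,fy=3.5)[:,:,::-1])
E
```

```text
time: 19.53
ee_pos: [0.5251, -0.2635, 0.0709]
tcp_rot: [-180.0, 0.0, 78.0]
wrist_force: [0.7, -0.8, -2.6]
opening: 0.0114
t 19.53 tcp [ 0.5251 -0.2635  0.0709] [-180.    0.   78.] F [ 0.7 -0.8 -2.6] open 0.0114 q6 75
remaining cm [ 4.000e-02 -2.000e-02 -2.191e+01] rad [-0.     0.001  0.   ]
```

View pics/s8.png

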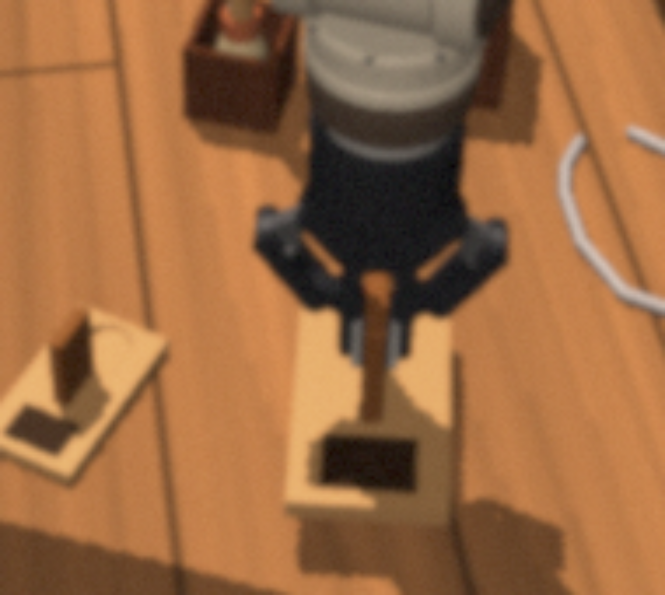

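The tray hangs level from the handle, gripped at crop (375,345); the bead is hidden behind the fingers. I lift on, slowly.

```bash
p="python3 -m pendant"
$p '[[[0,0,-0.5,0,0,0,0],[0,0,-0.9,0,0,0,0],[0,0,-1.3,0,0,0,0],[0,0,-1.6,0,0,0,0],[0,0,-1.6,0,0,0,0]]]' >/dev/null
$p '[[[0,0,-1.6,0,0,0,0],[0,0,-1.6,0,0,0,0],[0,0,-1.6,0,0,0,0],[0,0,-1.6,0,0,0,0],[0,0,-1.6,0,0,0,0]]]' 
python3 go.py 0.525 -0.263 0.295 78
```

```text
time: 20.42
ee_pos: [0.5233, -0.2625, 0.2183]
tcp_rot: [-179.8, -0.0, 78.0]
wrist_force: [0.5, 0.3, -3.1]
opening: 0.011
t 20.42 tcp [ 0.5233 -0.2625  0.2183] [-179.8   -0.    78. ] F [ 0.5  0.3 -3.1] open 0.011 q6 75
remaining cm [-0.01  0.14 -7.67] rad [-0.004 -0.     0.   ]
```

```bash
p="python3 -m pendant"
$p '[[[0,0,-1.6,0,0,0,0],[0,0,-1.6,0,0,0,0],[0,0,-1.3,0,0,0,0],[0,0,-1.0,0,0,0,0],[0,0,-0.6,0,0,0,0]]]' >/dev/null
$p '[[[0,0,-0.3,0,0,0,0],[0,0,0,0,0,0,0]]]' 
python3 go.py 0.494 0.195 0.295 78
python3 - <<'E'
from h import *
bot.camera("side");bot.camera("top")
o=bot.get_obs()["ee_pos"]
for c in("side","top"):
    for t,z in(("bead_center",o[2]-.0434+.022),("tray_pocket",o[2]-.0434+.008)):
        print(c,t,[(np.round(d["uv"]).tolist(),round(d["confidence"],2),np.round(plane(c,d["uv"],z)-o,3).tolist()) for d in bot.mark_of(c,t)][:3])
E
```

```text
time: 21.0
ee_pos: [0.5233, -0.2625, 0.2938]
tcp_rot: [179.8, 0.1, 78.0]
wrist_force: [0.3, -0.1, -3.0]
opening: 0.011
t 21.0 tcp [ 0.5233 -0.2625  0.2938] [1.798e+02 1.000e-01 7.800e+01] F [ 0.3 -0.1 -3. ] open 0.011 q6 75
remaining cm [ 44.14 -12.38  -0.24] rad [0.004 0.002 0.   ]
side bead_center []
side tray_pocket [([325.0, 433.0], 0.88, [-0.085, -0.295, -0.035]), ([351.0, 245.0], 0.87, [0.01, 0.049, -0.035]), ([270.0, 338.0], 0.66, [-0.141, -0.137, -0.035])]
top bead_center [([410.0, 231.0], 0.44, [0.013, 0.053, -0.021])]
top tray_pocket [([411.0, 233.0], 0.97, [0.013, 0.048, -0.035])]
```

The pocket is at (+0.011, +0.049) from the TCP, as expected, and the bead is in it. I carry it over at constant height.

```bash
p="python3 -m pendant"
$p '[[[0.4,-0.1,0,0,0,0,0],[0.8,-0.2,0,0,0,0,0],[1.2,-0.3,0,0,0,0,0],[1.6,-0.45,0,0,0,0,0],[1.9,-0.55,0,0,0,0,0]]]' 
$p '[[[1.9,-0.55,0,0,0,0,0],[1.9,-0.55,0,0,0,0,0],[1.9,-0.55,0,0,0,0,0],[1.9,-0.55,0,0,0,0,0],[1.9,-0.55,0,0,0,0,0]]]' 
python3 go.py 0.493 0.194 0.295 78
```

```text
time: 21.72
ee_pos: [0.5189, -0.1994, 0.2896]
tcp_rot: [-179.9, 0.0, 77.8]
wrist_force: [0.3, 0.4, -1.8]
opening: 0.0117
time: 22.13
ee_pos: [0.5097, -0.0911, 0.2895]
tcp_rot: [-179.9, -0.0, 77.8]
wrist_force: [0.2, 0.2, -3.3]
opening: 0.0114
t 22.13 tcp [ 0.5097 -0.0911  0.2895] [-179.9   -0.    77.8] F [ 0.2  0.2 -3.3] open 0.0114 q6 92
remaining cm [27.52 -7.64 -0.52] rad [-0.002 -0.    -0.003]
```

```bash
p="python3 -m pendant"
$p '[[[1.9,-0.55,-0.1,0,0,0,0],[1.9,-0.55,-0.1,0,0,0,0],[1.9,-0.55,-0.1,0,0,0,0],[1.9,-0.55,0,0,0,0,0],[1.9,-0.55,0,0,0,0,0]]]' 
$p '[[[1.9,-0.55,0,0,0,0,0],[1.9,-0.55,0,0,0,0,0],[1.9,-0.55,0,0,0,0,0],[1.9,-0.55,0,0,0,0,0],[1.9,-0.5,0,0,0,0,0]]]' 
python3 go.py 0.493 0.194 0.295 78
```

```text
time: 22.55
ee_pos: [0.4989, 0.0177, 0.2932]
tcp_rot: [-179.9, -0.1, 78.0]
wrist_force: [0.7, -0.3, -2.5]
opening: 0.0113
time: 22.97
ee_pos: [0.4872, 0.1257, 0.2942]
tcp_rot: [-180.0, -0.2, 78.2]
wrist_force: [0.0, -0.2, -2.8]
opening: 0.0114
t 22.97 tcp [0.4872 0.1257 0.2942] [-180.    -0.2   78.2] F [ 0.  -0.2 -2.8] open 0.0114 q6 116
remaining cm [ 6.8  -0.83 -0.06] rad [-0.    -0.003  0.003]
```

```bash
p="python3 -m pendant"
$p '[[[1.7,-0.25,0,0,0,0,0],[1.4,-0.2,0,0,0,0,0],[1.0,-0.1,0,0,0,0,0],[0.7,-0.1,0.3,0,0,0,0],[0.3,0,0.6,0,0,0,0]]]' 
$p '[[[0,0,0.9,0,0,0,0],[0,0,1.2,0,0,0,0],[0,0,1.2,0,0,0,0],[0,0,1.2,0,0,0,0],[0,0,0.9,0,0,0,0]]]' 
python3 go.py 0.493 0.194 0.215 78
```

```text
time: 23.38
ee_pos: [0.487, 0.1861, 0.2863]
tcp_rot: [179.9, -0.3, 78.6]
wrist_force: [0.4, -0.6, -3.0]
opening: 0.0114
time: 23.8
ee_pos: [0.4866, 0.1852, 0.227]
tcp_rot: [179.9, -0.3, 78.5]
wrist_force: [-0.7, 0.6, -3.1]
opening: 0.0115
t 23.8 tcp [0.4866 0.1852 0.227 ] [179.9  -0.3  78.5] F [-0.7  0.6 -3.1] open 0.0115 q6 122
remaining cm [0.98 0.45 1.21] rad [ 0.001 -0.005  0.009]
```

```bash
p="python3 -m pendant"
$p '[[[0.4,0.2,0.5,0,-0.005,0.009,0],[0.5,0.25,0.4,0,0,0,0],[0,0,0.2,0,0,0,0],[0,0,0,0,0,0,0],[0,0,0,0,0,0,0]]]' 
python3 go.py 0.493 0.194 0.213 78
python3 - <<'E'
from h import *
b=bot.camera("side");a=bot.camera("top")
o=bot.get_obs()["ee_pos"]
for c in("side","top"):
    for t,z in(("bead_center",o[2]-.0434+.022),("tray_pocket",o[2]-.0434+.008),("bowl_rim",.095),("brush_grip",.176)):
        print(c,t,[(np.round(d["uv"]).tolist(),round(d["confidence"],2),np.round(plane(c,d["uv"],z),3).tolist()) for d in bot.mark_of(c,t)][:3])
cv2.imwrite("pics/s9.png",np.hstack([cv2.resize(b[90:290,210:400],(0,0),fx=2.1,fy=2.1),cv2.resize(a[180:380,140:330],(0,0),fx=2.1,fy=2.1)])[:,:,::-1])
E
```

```text
time: 24.22
ee_pos: [0.4928, 0.192, 0.2121]
tcp_rot: [-179.9, 0.2, 77.8]
wrist_force: [0.3, 0.4, -3.4]
opening: 0.0115
t 24.22 tcp [0.4928 0.192  0.2121] [-179.9    0.2   77.8] F [ 0.3  0.4 -3.4] open 0.0115 q6 124
remaining cm [ 0.19 -0.03 -0.09] rad [-0.002  0.003 -0.003]
side bead_center []
side tray_pocket [([269.0, 337.0], 0.83, [0.383, -0.327, 0.177]), ([303.0, 150.0], 0.79, [0.504, 0.244, 0.177]), ([308.0, 204.0], 0.75, [0.488, 0.02, 0.177])]
side bowl_rim [([304.0, 178.0], 0.57, [0.505, 0.244, 0.095])]
side brush_grip [([308.0, 203.0], 0.65, [0.489, 0.026, 0.176])]
top bead_center []
top tray_pocket [([380.0, 313.0], 0.97, [0.375, -0.166, 0.177]), ([470.0, 289.0], 0.67, [0.439, -0.357, 0.177])]
top bowl_rim []
top brush_grip [([293.0, 257.0], 0.78, [0.485, 0.027, 0.176])]
```

View pics/s9.png

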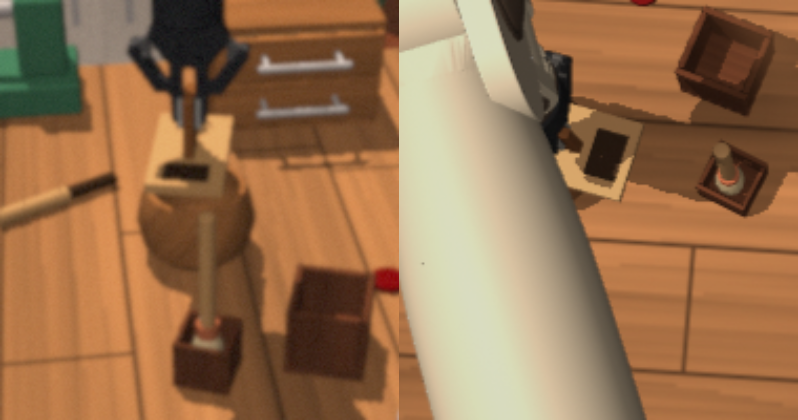

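The side view shows the tray level over the bowl with its handle gripped at crop (190,110), and the brush upright in the small pot. Neither camera sees the bead here, because the arm and handle hide it. I let it settle and hand in.

```bash
p="python3 -m pendant"
$p '[[[0,0,0,0,0,0,0],[0,0,0,0,0,0,0],[0,0,0,0,0,0,0],[0,0,0,0,0,0,0],[0,0,0,0,0,0,0]]]' >/dev/null
python3 go.py 0.493 0.194 0.213 78
python3 -c "
from workcell import bot
print(bot.job_done())"
```

```text
t 25.13 tcp [0.4927 0.1919 0.2122] [-179.9    0.2   77.8] F [ 0.6  0.7 -2.3] open 0.0111 q6 124
remaining cm [ 0.21 -0.01 -0.08] rad [-0.001  0.003 -0.004]
the job is handed in; nothing more can be done
None
```

I carried out the whole job and handed it in at 25.1 s; the robot gives no verdict.

- **Brush:** I brushed the bowl with two strokes, the tip reaching about 22–25 mm above the bench, rising to about 80 mm between them, and out over the rim after the second. I then stood the brush back in the small pot and let go. It showed upright there in both last views.
- **Tray:** It is held still and level, within about 0.2° by the tool's reading, with its underside at about 0.17 m. The pocket is about 8 cm above the rim. The last side-view marks put the pocket at (0.504, 0.244) and the bowl mouth at (0.505, 0.244), and the tool pose agrees within a few millimetres.
- **Bowl and bystanders:** The bowl showed no visible shift. Nothing went near the burnisher, caliper or disc, but I did not measure them again at the end.
- **Checks that failed or disagreed:** The bead could not be seen at the end, as the arm, fingers and handle hid it from both cameras. It was last detected in its pocket right after the lift (confidence 0.44), and the carry after that was slow and level. In y, the side camera read several millimetres, up to about 13 mm, lower than the top one for low points; I used the mean or leaned on the top view.

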